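# Draw the hand driver from its sleeve behind the bottle and the carton

## Robot

A 6-joint arm with a two-finger parallel gripper is mounted at the origin on a cart in front of the work surface, level with it; the furniture and walls round the work are solid. World frame = base frame: x ahead of the robot, y to its left, z up, the work surface at z = 0. Lengths are in mm, angles in degrees, forces in N, time in s.
With the tool pointing down it reaches from about 350 to 850 mm from the base axis. Payload 8.1 kg.
Tool frame: the origin (TCP) lies midway between the tips of the shut fingers; the grasp point (between the pads) lies 19 mm behind it; z points along the fingers, y is the line along which they close (so a half turn about z gives the same grasp; the last joint's range is limited). The gripper opens to 85 mm and grips with 20 to 120 N. Pads are 22 mm wide; open, the fingers measure 114 mm over their backs; the gripper's body (76 mm by 85 mm) begins 54 mm behind the grasp point. The pads swing forward as they close: fully open they stand 13 mm farther back than shut.
Start: joints at [60.08, 7.471, 85.268, -0, 87.261, -4.893], TCP at [253.805, 543.68, 231.292] pointing down, gripper open.
Joint ranges: [-169.43, 169.43], [-51.17, 129.36], [1.28, 143.12], [-76.62, 256.62], [0, 156.53], [-152.29, 152.29]. Speed limits (degrees/s): [136.94, 136.94, 159.86, 180, 180, 180].

## Interface

Orientations are given as [roll, pitch, yaw] about the fixed x, y, z axes, in that order (R = Rz(yaw) Ry(pitch) Rx(roll)).
In Python, from bench import sense, snapshot, camera_params, hand_in, masks_of, pinpoint gives the robot as it stands.
- The arm moves only by the tool step_arm, never from a script. Its argument "targets" is a list of rows, each an object with "angular": the turn, a rotation vector about the tool's x, y, z scaled (see below), a list of three; "dp": the shift along the tool's x, y, z scaled (see below), a list of three; "fingers": the closure, from 0 (fully open) to 1 (shut). A call has exactly 8 rows; each row is the pose to reach, as a shift and turn from the pose commanded when the call began, along the tool's axes at that moment, turning the shorter way round; what a row does not reach only later rows make up. The controller multiplies each number of a shift by 0.2 m and each number of a turn by 180 degrees. A row lasts 1/8 s, in which the tool goes at most 62.5 mm and 10.7 degrees, less where a joint would pass 70% of its speed; a pose out of reach is approached as far as the arm can. A call with a number of a shift or a turn outside -1 to 1 is refused whole. A call with a gripper value outside its range is refused whole. The fingers move at their own pace and stop on an object; "newtons" is the grip in N (left out, the last holds). Time passes only in rows, so rows that repeat a pose let the fingers close, or fill a call up. It gives the time, the measured TCP pose, the force, the opening and the grip force at its end, in the units of the state.
- sense(): the state, without advancing time (a new reading comes with each control period).
- snapshot(name): name is "scene" or "top" or "wrist"; returns the picture (384x512x3 uint8, blue, green, red); there is no depth.
- camera_params(name): a dict with "vfov" (degrees; the focal length in pixels is half the picture's height over the tangent of half this angle, whatever the lens; pixels are square), "cx", "cy" (the principal point, pixels), "R" (3x3) and "t" (3): a world point X has camera coordinates R X + t. Camera axes: x right, y down, z forward; pixel columns grow to the right and rows downward; lengths in mm; the calibration is good to about 2 mm. A picture is of the moment at which its call begins: read the wrist's pose just before it. camera_params takes no time and is no camera call; for the wrist camera it gives the pose at the moment of the call.
- hand_in(): hands the job in; it is judged then, once.
Trained networks look in the newest picture that a camera, given by its name, has taken for a name from the list of things; names that differ only in an ending like _2 or _b are one class to them, and where a whole thing is asked for, a point or a joint stands for the part that bears it (a point fixed in the world has none). Each returns a list of dicts, best first, with "conf" (0 to 1); they miss things now and then, are a little off and sometimes report something else, mostly with a low value. They report only what shows in the picture. A call takes as long as a camera call. They do not tell look-alikes from the thing itself.
- masks_of(camera, label): "pixels" (384x512 bool, what is visible of it) and "at" ([column, row] in pixels, amid what is visible of it).
- pinpoint(camera, label): "at" ([column, row] in pixels: a listed point, or the origin of a listed thing).
The state is a dict: "time": time; "joint_pos": joint angles; "qd": joint speeds; "joint_efforts": joint torques, N m; "tool_pos": TCP position; "tcp_rot": TCP orientation; "ft_force": force on the tool from outside, world axes, zero at the start; "wrist_torque": the same for the moment, N m; "finger_gap": finger opening in mm; "grip_force": force on a finger pad.
Only numpy, scipy, OpenCV 4.12 (cv2) and the standard library are available. Lean on these libraries where they do the work, as an engineer would, in place of code of your own. Each camera call takes 0.05 s, during which the arm holds its last target. There are 200 camera calls.

## Task

The dropper bottle and the small carton stand in front of the sleeve and block the way of the hand driver. Move both to the grey mat and stand them there upright, draw the driver straight out of its sleeve and lay it flat inside the steel tray, then put the bottle and the carton back upright, each where it stood before and the carton turned as it was. Never tip the bottle or the carton over.

Things in the scene. Friction and masses are not known exactly. Their poses are not given: they have to be found in the camera images.
- stand: fixed stand: plate 300 x 100 mm, top 4 mm over the table, with a steel sleeve block 36 x 36 x 95 mm (top at 60 mm), bored through level, 11.5 mm wide, axis 42 mm over the table. Origin on the table under the bore's mouth; +x into the bore, -x along the lane, z up. Two framed bays on y = 0 at x = -86 and -148 mm: one holds the bottle, the other the carton, at random, within 3 mm.
- driver_c (a point): loose steel hand driver, 80 g, 135 mm long: dark hexagonal knob, 32 mm long, 20 mm across flats, then a 103 mm shaft of 10 mm. Point: on its axis, half-way; x points from knob to tip; knob centre at x = -51.5 mm. At first the shaft is 93 mm in the bore, sliding freely, the knob's centre 26 mm before the mouth, two flats upright left and right: grip it across the lane and draw along the stand's -x.
- dropper_c (a point): loose amber dropper bottle, black top, round, 33 mm in diameter up to 70 mm height, 102 mm high in all, 70 g; the point lies on its axis half-way up (51 mm above its foot); z up.
- suture_c (a point): loose small printed white and teal carton, 29 x 78 mm, 59 mm high, 45 g; the point is its centre (29.5 mm above its foot); x across its narrow 29 mm side, y along its 78 mm side, z up. At the start its long side lies along the lane within 0.06 rad, so it is gripped from above across 29 mm.
- mat: fixed flat grey plastic mat, 170 x 110 mm, 3 mm thick: the side area for bottle and carton, whose centres must be over it. Origin at the centre of its underside, x along its long side. It lies left or right of the stand, the tray on the other side.
- tray: fixed shallow steel tray (an upturned box lid), 170 x 94 mm, rim 20 mm over the table, walls 2 mm, floor 3 mm above the table. Origin at its centre, 2 mm above the table, x along its long side. The driver lies flat in it only about lengthwise. It lies left or right of the stand, the mat on the other side.
Mind the look-alikes: they are no part of the job. Leave any green look-alike of the part that bears dropper_c alone.

How it is judged (in metres and radians):
On the way, in this order (a step that is already met when the one before it is completed fails the run):
1. the bottle and the carton both stand upright on the mat, released (x of dropper_c in the frame of mat between -0.085 and 0.085 m and y of dropper_c in the frame of mat between -0.055 and 0.055 m and z of dropper_c in the frame of mat below 0.062 m and angle between each of dropper_c, suture_c's own z axis and vertical below 0.15 rad and contact force between the fingers and dropper below 0.1 N and linear speed of each of dropper, suture below 0.03 m/s and x of suture_c in the frame of mat between -0.085 and 0.085 m and y of suture_c in the frame of mat between -0.055 and 0.055 m and z of suture_c in the frame of mat below 0.041 m and contact force between the fingers and suture below 0.1 N), for 0.2 s.
2. the driver is out of the sleeve and lies flat inside the tray, released (x of driver_c in the frame of tray between -0.035 and 0.035 m and y of driver_c in the frame of tray between -0.042 and 0.042 m and height (world z) of driver_c below 0.025 m and angle between driver_c's own x axis and vertical between 1.45 and 1.69 rad and contact force between the fingers and driver below 0.1 N and linear speed of driver below 0.03 m/s), for 0.2 s.
At the end, for the whole second after the job is handed in: The driver lies flat (0.12 rad) in the tray, its centre within 35 mm lengthwise and 42 mm crosswise of the tray's centre; bottle and carton stand upright (0.15 rad) within 15 mm of where each began, the carton along the lane within 0.25 rad; all released and at rest (all of step 2 and distance of each of dropper_c, suture_c from where it was at the start of the episode below 0.015 m and angle between the x axis of suture_c and the y axis of stand, either way round below 0.25 rad and angle between each of dropper_c, suture_c's own z axis and vertical below 0.15 rad and contact force between the fingers and dropper below 0.1 N and linear speed of each of dropper, suture below 0.03 m/s and contact force between the fingers and suture below 0.1 N); the robot touches nothing.
It fails at once if the bottle or the carton is tipped over (angle between any of dropper_c, suture_c's own z axis and vertical above 0.6 rad).
It also fails if it takes over 133 s, if anything falls off the work surface, if the arm or the gripper's body presses on something with over 40 N, if the wrist force passes 120 N, or if a joint passes its speed limit or range.

## Working session

There is one attempt and no reset: what is moved stays moved. The work goes in short steps, Python scripts to look and compute and a tool call to move; the robot and the scene stay as the last step left them, time stands still between calls to the robot, and variables do not carry over. Pictures are saved under pics/ and viewed, at most 15 in all, crops included, and the job is handed in when it is done.

Besides the shell and the picture viewer there is one more tool, called after "Call:" as a command line: name --argument value ..., lists and objects as JSON in quotes. step_arm: Moves the arm, as the interface text tells. Its arguments: {"type":"object","properties":{"targets":{"type":"array","items":{"type":"object","properties":{"angular":{"type":"array","items":{"type":"number","minimum":-1,"maximum":1}},"dp":{"type":"array","items":{"type":"number","minimum":-1,"maximum":1}},"fingers":{"type":"number"}}}},"newtons":{"type":"number"}},"required":["targets"]}

```bash
ls; mkdir -p pics; cat > h.py <<'E'
import numpy as np,cv2
from bench import *
def shot(c,f):
    P=camera_params(c); im=snapshot(c); cv2.imwrite('pics/'+f,im); return P,im
def ray(P,uv):
    f=192/np.tan(np.radians(P['vfov'])/2)
    R=np.array(P['R']);t=np.array(P['t'])
    d=R.T@np.array([(uv[0]-P['cx'])/f,(uv[1]-P['cy'])/f,1]); return -R.T@t,d
def onz(P,uv,z):
    o,d=ray(P,uv); return o+d*(z-o[2])/d[2]
def proj(P,X):
    f=192/np.tan(np.radians(P['vfov'])/2)
    c=np.array(P['R'])@np.array(X)+np.array(P['t']); return np.array([P['cx']+f*c[0]/c[2],P['cy']+f*c[1]/c[2]])
E
python3 - <<'E'
from h import *
np.set_printoptions(precision=1,suppress=True)
s=sense();print(s['tool_pos'],s['tcp_rot'],s['finger_gap'])
Z=dict(stand=0,mat=0,tray=2,dropper_c=51,suture_c=29.5,driver_c=42)
for c in('scene','top'):
    P,im=shot(c,c+'0.png');print(c,-np.array(P['R']).T@P['t'],P['vfov'])
    for k,z in Z.items():
        for r in pinpoint(c,k)[:3]: print(k,np.array(r['at']),round(r['conf'],2),onz(P,r['at'],z))
a=cv2.imread('pics/scene0.png');b=cv2.imread('pics/top0.png')
E
```

```text
pics
[253.5 543.2 230.2] [-179.9   -0.   155. ] 85.50363959795811
scene [  60.1 -350.   738. ] 53.49822043146154
stand [273.4 198.3] 0.59 [604.4  -5.3  -0. ]
mat [335.9 279.2] 0.94 [ 498.1 -247.8    0. ]
dropper_c [202. 251.] 0.69 [352.6   4.6  51. ]
dropper_c [245.2 201. ] 0.54 [518.7  18.8  51. ]
suture_c [226.6 218.6] 0.56 [463.5  31.1  29.5]
suture_c [335.8 281.3] 0.26 [ 476.2 -254.2   29.5]
driver_c [284.1 182.7] 0.65 [632.3 -16.   42. ]
top [ 318.6   16.2 1011. ] 53.33900055136556
stand [255.7 173.8] 0.61 [595.7  -4.4   0. ]
mat [347.2 201.1] 0.9 [ 496.5 -242.9    0. ]
tray [163.4 219.3] 0.75 [493.4 252.1   2. ]
dropper_c [260.6 265.6] 0.72 [346.8   6.5  51. ]
dropper_c [249.3 197.4] 0.59 [520.8  18.8  51. ]
suture_c [246.2 223.4] 0.92 [457.7  33.   29.5]
driver_c [253.9 160.8] 0.5 [620.1  -2.1  42. ]
```

View pics/top0.png

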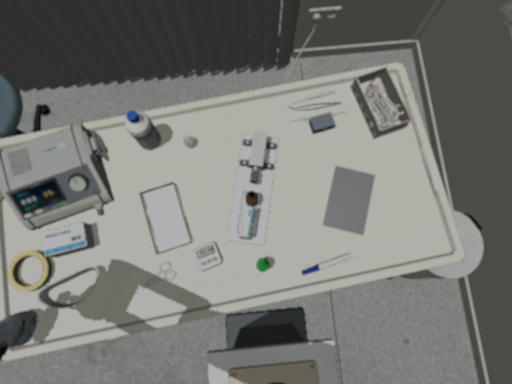

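View pics/scene0.png

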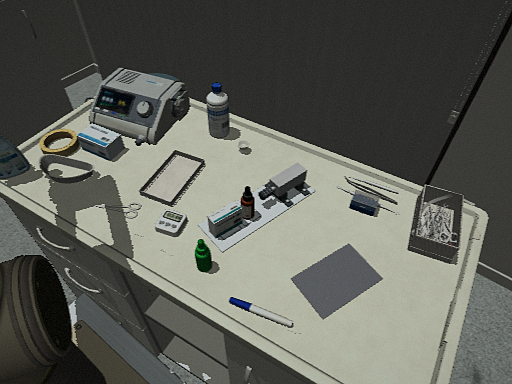

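The top view shows the brown bottle at about (251,199), beside the knob in the near bay. The carton is at (248,223), the mat at (349,200) and the tray at (165,218). The green look-alike at (263,265) stays where it is. The scene view agrees.

```bash
cat >> h.py <<'E'
np.set_printoptions(precision=4,suppress=True)
def plan(x,y,z,yaw,frm=None):
    """scaled dp / angular from current (or given) pose; long moves are split into 200 mm parts by me"""
    if frm is None:
        s=sense(); p=np.array(s['tool_pos']); r=s['tcp_rot']
    else: p=np.array(frm[:3]); r=[180,0,frm[3]]
    from scipy.spatial.transform import Rotation as Ro
    A=Ro.from_euler('xyz',r,degrees=True); B=Ro.from_euler('xyz',[180,0,yaw],degrees=True)
    dp=A.inv().apply(np.array([x,y,z])-p)/200; w=(A.inv()*B).as_rotvec(degrees=True)/180
    print('pos',p,'rot',np.array(r),'-> dp',dp,'ang',w)
E
python3 - <<'E'
from h import *
P,im=shot('top','top1.png')
for k,z in dict(mat=3,tray=20,suture_c=59,stand=4).items():
    for r in masks_of('top',k)[:1]:
        c=cv2.findContours(r['pixels'].astype(np.uint8),0,2)[0]; c=max(c,key=cv2.contourArea)
        b=cv2.boxPoints(cv2.minAreaRect(c)); w=np.array([onz(P,q,z)[:2] for q in b])
        e=np.diff(np.vstack([w,w[:1]]),axis=0); L=np.linalg.norm(e,axis=1); i=L.argmax()
        print(k,r['conf'],w.mean(0),L,np.degrees(np.arctan2(e[i,1],e[i,0])))
plan(510,50,330,165)
E
```

```text
mat 0.85 [ 499.4212 -246.5734] [172.7409 113.2977 172.0388 109.4698] -19.275868825257565
tray 0.94 [494.7148 245.4566] [ 99.5129 175.5717  96.099  174.6425] -167.02631816275715
suture_c 0.65 [455.9926  32.0258] [82.6855 32.8123 82.5631 32.2237] -16.087657403673056
stand 0.93 [561.5564   7.0954] [322.3402 107.8874 321.2908 101.0072] -12.382175354478731
pos [253.8086 543.6776 231.3087] rot [179.9989  -0.0002 154.9729] -> dp [-2.2049 -1.6947 -0.4935] ang [ 0.     -0.     -0.0557]
```

Call:
step_arm --targets '[{"dp":[-0.12,-0.09,-0.06],"angular":[0,0,-0.01],"fingers":0},{"dp":[-0.3,-0.22,-0.12],"angular":[0,0,-0.02],"fingers":0},{"dp":[-0.5,-0.38,-0.2],"angular":[0,0,-0.03],"fingers":0},{"dp":[-0.7,-0.54,-0.25],"angular":[0,0,-0.04],"fingers":0},{"dp":[-0.85,-0.65,-0.3],"angular":[0,0,-0.055],"fingers":0},{"dp":[-1,-0.77,-0.35],"angular":[0,0,-0.055],"fingers":0},{"dp":[-1,-0.85,-0.4],"angular":[0,0,-0.055],"fingers":0},{"dp":[-1,-0.9,-0.45],"angular":[0,0,-0.055],"fingers":0}]' --newtons 50

```text
time: 1.95
tool_pos: [358.9, 295.2, 321.9]
tcp_rot: [180.0, 0.0, 164.8]
ft_force: [0.5, 0.5, 0.1]
finger_gap: 85.4
grip_force: 0.0
```

```bash
python3 -c "
from h import *
plan(510,50,330,165)"
```

```text
pos [358.8726 295.2282 321.87  ] rot [179.983    0.0112 164.8145] -> dp [-1.0504 -0.9854 -0.0407] ang [ 0.0001  0.0001 -0.001 ]
```

Call:
step_arm --targets '[{"dp":[-0.12,-0.12,0],"angular":[0,0,0],"fingers":0},{"dp":[-0.3,-0.3,0],"angular":[0,0,0],"fingers":0},{"dp":[-0.5,-0.5,-0.04],"angular":[0,0,0],"fingers":0},{"dp":[-0.7,-0.7,-0.04],"angular":[0,0,0],"fingers":0},{"dp":[-0.85,-0.85,-0.04],"angular":[0,0,0],"fingers":0},{"dp":[-0.95,-0.95,-0.04],"angular":[0,0,0],"fingers":0},{"dp":[-1,-1,-0.04],"angular":[0,0,0],"fingers":0},{"dp":[-1,-1,-0.04],"angular":[0,0,0],"fingers":0}]'

```text
time: 2.95
tool_pos: [499.8, 50.8, 329.2]
tcp_rot: [180.0, -0.0, 164.8]
ft_force: [0.6, 0.6, 0.4]
finger_gap: 85.1
grip_force: 0.0
```

```bash
python3 - <<'E'
from h import *
print(sense()['tool_pos'])
P,im=shot('wrist','w0.png'); print(-np.array(P['R']).T@P['t'],np.array(P['R'])[2])
for k,z in dict(stand=0,dropper_c=51,suture_c=29.5,driver_c=42).items():
    for r in pinpoint('wrist',k)[:3]: print(k,np.array(r['at']),round(r['conf'],2),onz(P,r['at'],z))
for r in masks_of('wrist','suture_c')[:2]:
    c=cv2.findContours(r['pixels'].astype(np.uint8),0,2)[0]; c=max(c,key=cv2.contourArea)
    b=cv2.boxPoints(cv2.minAreaRect(c)); print(r['conf'],r['at'],[onz(P,q,63)[:2] for q in b])
E
```

```text
[499.8101  50.7751 329.2134]
[425.3442  71.1063 471.0158] [ 0.2922 -0.0789 -0.9531]
stand [240.1 216. ] 0.91 [601.7627 -10.5553   0.    ]
dropper_c [234.2 176.4] 0.89 [514.6409   8.3273  51.    ]
dropper_c [198.5  68.8] 0.84 [350.4218   4.4365  51.    ]
suture_c [238.5 138.6] 0.8 [460.9993  29.7922  29.5   ]
0.79 [237.7, 137.7] [array([415.8475,  26.5697]), array([424.1804,  57.2926]), array([498.9093,  36.1636]), array([490.0718,   3.5883])]
0.75 [99.8, 193.9] [array([ 405.9888, -225.5284]), array([ 425.2167, -131.419 ]), array([ 574.3784, -185.1742]), array([ 553.6131, -290.7247])]
```

View pics/w0.png

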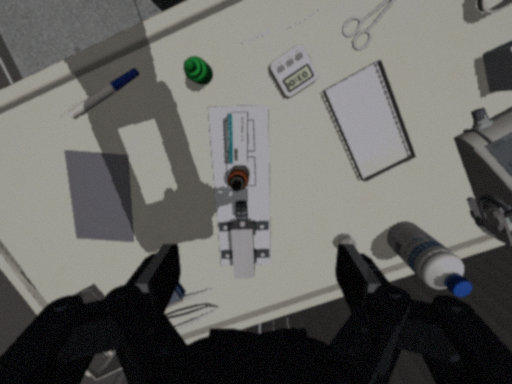

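The wrist view shows the carton at (237,138), the bottle at (239,178), the knob at (241,208) and the sleeve at (243,245), all in one line. I'll triangulate across the three cameras.

```bash
python3 - <<'E'
from h import *
Ps={}
import collections
rays=collections.defaultdict(list)
near=dict(stand=(600,-8,0),dropper_c=(517,15,55),suture_c=(458,31,33.5))
for c in('scene','top','wrist'):
    P,im=shot(c,c+'2.png')
    for k,n in near.items():
        rs=pinpoint(c,k); 
        rs=[r for r in rs if np.linalg.norm(onz(P,r['at'],n[2])[:2]-np.array(n)[:2])<25]
        if rs: rays[k].append(ray(P,rs[0]['at'])); print(c,k,onz(P,rs[0]['at'],n[2]))
    if c!='scene':
        for k in('dropper_c','suture_c','driver_c'):
            for r in masks_of(c,k)[:2]:
                m=r['pixels'];ys,xs=np.where(m);print('  mask',c,k,r['conf'],r['at'],xs.min(),xs.max(),ys.min(),ys.max(),m.sum())
for k,v in rays.items():
    A=np.zeros((3,3));b=np.zeros(3)
    for o,d in v:
        d=d/np.linalg.norm(d);M=np.eye(3)-np.outer(d,d);A+=M;b+=M@o
    print(k,np.linalg.solve(A,b))
cr=cv2.resize(cv2.imread('pics/wrist2.png')[95:285,180:300],None,fx=3,fy=3,interpolation=2);cv2.imwrite('pics/w2c.png',cr)
E
```

```text
scene stand [601.3607  -5.3067   0.    ]
scene dropper_c [523.6574  14.4978  55.    ]
scene suture_c [466.8224  38.2625  33.5   ]
top stand [600.0145  -0.6644   0.    ]
top dropper_c [528.4158  13.7016  55.    ]
top suture_c [462.8415  35.3082  33.5   ]
  mask top dropper_c 0.49 [261.2, 268.0] 256 266 259 271 117
  mask top suture_c 0.89 [245.3, 222.9] 238 254 206 239 407
  mask top suture_c 0.58 [175.3, 221.2] 167 190 182 249 887
wrist stand [603.619   -7.4884   0.    ]
wrist dropper_c [519.5982   6.702   55.    ]
wrist suture_c [459.1559  30.1004  33.5   ]
  mask wrist dropper_c 0.86 [236.4, 179.7] 228 249 165 190 451
  mask wrist dropper_c 0.62 [200.3, 71.1] 184 211 56 84 596
  mask wrist suture_c 0.77 [239.1, 137.9] 227 248 112 164 1058
  mask wrist driver_c 0.74 [370.0, 118.1] 323 415 60 181 6571
  mask wrist driver_c 0.55 [239.6, 212.0] 234 247 200 225 282
stand [601.3052  -4.4222   0.8954]
dropper_c [521.6301  10.9734  61.3801]
suture_c [459.8302  32.7309  45.2621]
```

View pics/w2c.png

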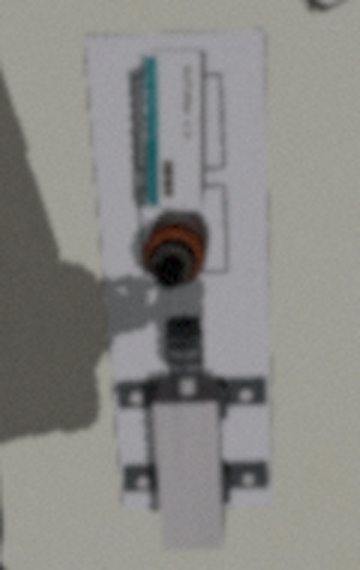

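```bash
cat >> h.py <<'E'
def hull(P,pts):
    m=np.zeros((384,512),np.uint8); q=np.array([proj(P,p) for p in pts])
    return cv2.fillConvexPoly(m,np.round(cv2.convexHull(q.astype(np.float32))*16).astype(np.int32),1,shift=4)>0
def box(x,y,a,z0=4):
    c,s=np.cos(np.radians(a)),np.sin(np.radians(a))
    return [[x+c*u-s*v,y+s*u+c*v,z] for u in(-39,39) for v in(-14.5,14.5) for z in(z0,z0+59)]
def bot(P,x,y,z0=4):
    t=np.linspace(0,6.28,20)
    ring=lambda r,z:[[x+r*np.cos(i),y+r*np.sin(i),z] for i in t]
    return hull(P,ring(16.5,z0)+ring(16.5,z0+70))|hull(P,ring(15,z0+70)+ring(8,z0+80))|hull(P,ring(8,z0+80)+ring(6,z0+102))
def fit(f,m,x0,st):
    from scipy.optimize import minimize
    g=lambda x:-( (f(x)&m).sum()/max(1,(f(x)|m).sum()))
    S=np.vstack([x0]+[np.array(x0)+np.eye(len(x0))[i]*st[i] for i in range(len(x0))])
    r=minimize(g,x0,method='Nelder-Mead',options=dict(initial_simplex=S,xatol=.1,fatol=1e-4)); return r.x,-r.fun
E
python3 - <<'E'
from h import *
for c in('wrist','top','scene'):
    P,im=shot(c,'t.png')
    rs=[r for r in masks_of(c,'suture_c') if np.linalg.norm(onz(P,r['at'],33)[:2]-[458,31])<30]
    if rs: print(c,'carton',fit(lambda v:hull(P,box(*v)),rs[0]['pixels'],[458,30,-16],[8,8,6]))
    rs=[r for r in masks_of(c,'dropper_c') if np.linalg.norm(onz(P,r['at'],60)[:2]-[518,14])<40]
    if rs: print(c,'bottle',fit(lambda v:bot(P,*v),rs[0]['pixels'],[518,14],[8,8]))
    if c=='wrist':
        print('plate',[onz(P,q,4)[:2] for q in((209,106),(267.3,104.3),(270,262.7),(221.3,263.3))])
        print('knob',onz(P,(240.3,205),50), onz(P,(241,221),55))
E
```

```text
wrist carton (array([457.2478,  29.5142, -17.135 ]), np.float64(0.9393414211438474))
wrist bottle (array([517.566 ,  14.4189]), np.float64(0.8687943262411347))
plate [array([399.7264,  -4.7921]), array([422.2511,  88.5866]), array([711.4061,  19.2427]), array([687.5063, -74.1925])]
knob [564.3659   3.8129  50.    ] [590.3286  -2.2216  55.    ]
top carton (array([457.342 ,  32.4064, -14.1739]), np.float64(0.8683035714285714))
top bottle (array([516.896 ,  14.8159]), np.float64(0.8181818181818182))
scene carton (array([459.3706,  28.6574, -12.9619]), np.float64(0.920479302832244))
scene bottle (array([520.0798,  12.9654]), np.float64(0.7839080459770115))
```

```bash
python3 -c "
from h import *
plan(517.5,14.5,150,166.5)"
```

```text
pos [499.7664  50.7052 329.296 ] rot [-179.999     0.0005  164.8732] -> dp [-0.1328 -0.1516  0.8965] ang [-0.     0.    -0.009]
```

Call:
step_arm --targets '[{"dp":[-0.07,-0.08,0.1],"angular":[0,0,-0.009],"fingers":0},{"dp":[-0.133,-0.152,0.25],"angular":[0,0,-0.009],"fingers":0},{"dp":[-0.133,-0.152,0.45],"angular":[0,0,-0.009],"fingers":0},{"dp":[-0.133,-0.152,0.62],"angular":[0,0,-0.009],"fingers":0},{"dp":[-0.133,-0.152,0.75],"angular":[0,0,-0.009],"fingers":0},{"dp":[-0.133,-0.152,0.84],"angular":[0,0,-0.009],"fingers":0},{"dp":[-0.133,-0.152,0.897],"angular":[0,0,-0.009],"fingers":0},{"dp":[-0.133,-0.152,0.897],"angular":[0,0,-0.009],"fingers":0}]'

```text
time: 5.6
tool_pos: [517.3, 14.4, 149.5]
tcp_rot: [-180.0, -0.1, 166.5]
ft_force: [-0.1, 0.5, -0.3]
finger_gap: 85.3
grip_force: 0.0
```

```bash
python3 - <<'E'
from h import *
plan(517.5,14.5,42,166.5)
P,im=shot('wrist','w3.png')
for k,n in (('suture_c',(458,31)),('dropper_c',(518,14))):
    rs=[r for r in masks_of('wrist',k) if np.linalg.norm(onz(P,r['at'],50)[:2]-n)<40]
    for r in rs[:1]:
        if k[0]=='s': print(fit(lambda v:hull(P,box(*v)),r['pixels'],[458,30,-15],[8,8,6]))
        else: print(fit(lambda v:bot(P,*v),r['pixels'],[518,14],[8,8]))
E
```

```text
pos [517.2501  14.4432 149.5084] rot [-179.9903   -0.0504  166.4966] -> dp [-0.0016  0.0007  0.5375] ang [-0.0001 -0.0003 -0.    ]
(array([458.8653,  30.4872, -15.7194]), np.float64(0.9448841153193895))
(array([517.4373,  13.2202]), np.float64(0.8232235701906413))
```

View pics/w3.png

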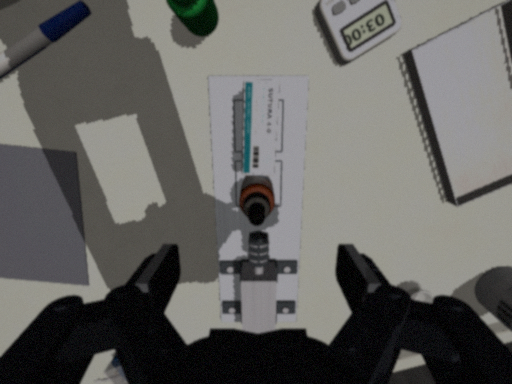

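The bottle (257,203) and knob (258,245) are midway between the fingers at 175 and 340. I'll go down and grip the bottle.

Call:
step_arm --targets '[{"dp":[0,0,0.08],"fingers":0},{"dp":[0,0,0.2],"fingers":0},{"dp":[0,0,0.33],"fingers":0},{"dp":[0,0,0.44],"fingers":0},{"dp":[0,0,0.51],"fingers":0},{"dp":[0,0,0.537],"fingers":0},{"dp":[0,0,0.537],"fingers":0.3},{"dp":[0,0,0.537],"fingers":0.5}]' --newtons 30

```text
validation failed for argument at $.ta...
```

Call:
step_arm --targets '[{"dp":[0,0,0],"fingers":0.8},{"dp":[0,0,0],"fingers":0.8},{"dp":[0,0,0],"fingers":0.8},{"dp":[0,0,0],"fingers":0.8},{"dp":[0,0,-0.05],"fingers":0.8},{"dp":[0,0,-0.15],"fingers":0.8},{"dp":[0,0,-0.3],"fingers":0.8},{"dp":[0,0,-0.45],"fingers":0.8}]'

```text
validation failed for argument at $.ta...
```

```bash
python3 - <<'E'
from h import *
a=np.radians(-19.3);c=np.array([498,-246])
for u in((-45,0),(45,0),(40,0)): print(u,c+[np.cos(a)*u[0]-np.sin(a)*u[1],np.sin(a)*u[0]+np.cos(a)*u[1]])
print(sense()['finger_gap'],sense()['grip_force'],sense()['ft_force'])
E
```

```text
(-45, 0) [ 455.529  -231.1269]
(45, 0) [ 540.471  -260.8731]
(40, 0) [ 535.752  -259.2206]
85.20985348741252 0.0 [ 0.1893  1.0913 -0.3592]
```

Call:
step_arm --targets '[{"dp":[0,0,0.08],"angular":[0,0,0],"fingers":0},{"dp":[0,0,0.2],"angular":[0,0,0],"fingers":0},{"dp":[0,0,0.33],"angular":[0,0,0],"fingers":0},{"dp":[0,0,0.44],"angular":[0,0,0],"fingers":0},{"dp":[0,0,0.51],"angular":[0,0,0],"fingers":0},{"dp":[0,0,0.537],"angular":[0,0,0],"fingers":0},{"dp":[0,0,0.537],"angular":[0,0,0],"fingers":0.3},{"dp":[0,0,0.537],"angular":[0,0,0],"fingers":0.5}]' --newtons 30

```text
time: 6.75
tool_pos: [518.3, 14.3, 43.4]
tcp_rot: [180.0, 0.1, 166.5]
ft_force: [-0.6, -0.8, -0.6]
finger_gap: 51.5
grip_force: 0.0
```

Call:
step_arm --targets '[{"dp":[0,0,0],"angular":[0,0,0],"fingers":0.8},{"dp":[0,0,0],"angular":[0,0,0],"fingers":0.8},{"dp":[0,0,0],"angular":[0,0,0],"fingers":0.8},{"dp":[0,0,0],"angular":[0,0,0],"fingers":0.8},{"dp":[0,0,0],"angular":[0,0,0],"fingers":0.8},{"dp":[0,0,0],"angular":[0,0,0],"fingers":0.8},{"dp":[0,0,0],"angular":[0,0,0],"fingers":0.8},{"dp":[0,0,0],"angular":[0,0,0],"fingers":0.8}]'

```text
time: 7.75
tool_pos: [518.3, 14.3, 43.5]
tcp_rot: [180.0, 0.1, 166.5]
ft_force: [-0.6, -1.5, 6.4]
finger_gap: 31.3
grip_force: 29.8
```

```bash
python3 -c "
from h import *
plan(451,-229.5,113.5,160.7)
plan(451,-229.5,113.5,160.7,(518.3,14.3,113.5,166.5))"
```

```text
pos [518.3431  14.2604  43.4724] rot [179.9934   0.1013 166.4926] -> dp [ 0.0421 -1.2637 -0.3504] ang [0.0001 0.0006 0.0322]
pos [518.3  14.3 113.5] rot [180.    0.  166.5] -> dp [ 0.0426 -1.2639 -0.    ] ang [-0.     -0.      0.0322]
```

Call:
step_arm --targets '[{"dp":[0,0,-0.03],"angular":[0,0,0],"fingers":0.8},{"dp":[0,0,-0.1],"angular":[0,0,0],"fingers":0.8},{"dp":[0,0,-0.2],"angular":[0,0,0],"fingers":0.8},{"dp":[0.03,0.05,-0.3],"angular":[0,0,0],"fingers":0.8},{"dp":[0.03,0.2,-0.35],"angular":[0,0,0],"fingers":0.8},{"dp":[0.03,0.4,-0.35],"angular":[0,0,0],"fingers":0.8},{"dp":[0.03,0.6,-0.35],"angular":[0,0,0],"fingers":0.8},{"dp":[0.03,0.8,-0.35],"angular":[0,0,0],"fingers":0.8}]'

```text
time: 8.75
tool_pos: [549.4, 172.7, 113.5]
tcp_rot: [180.0, 0.0, 166.5]
ft_force: [-0.3, 0.5, -1.0]
finger_gap: 31.5
grip_force: 29.9
```

```bash
python3 -c "
from h import *
plan(451,-229.5,113.5,160.7);print(sense()['finger_gap'],sense()['ft_force'])"
```

```text
pos [549.4118 172.722  113.5379] rot [179.9777   0.0428 166.4873] -> dp [ 0.0085 -2.0704 -0.0006] ang [0.0001 0.0002 0.0322]
31.45654118166922 [-0.3028  0.522  -0.9781]
```

Call:
step_arm --targets '[{"dp":[0,-0.08,0],"angular":[0,0,0],"fingers":0.8},{"dp":[0,-0.2,0],"angular":[0,0,0],"fingers":0.8},{"dp":[0,-0.36,0],"angular":[0,0,0],"fingers":0.8},{"dp":[0,-0.52,0],"angular":[0,0,0],"fingers":0.8},{"dp":[0,-0.68,0],"angular":[0,0,0],"fingers":0.8},{"dp":[0,-0.84,0],"angular":[0,0,0],"fingers":0.8},{"dp":[0,-1,0],"angular":[0,0,0],"fingers":0.8},{"dp":[0,-1,0],"angular":[0,0,0],"fingers":0.8}]'

```text
time: 9.75
tool_pos: [501.7, -25.5, 113.1]
tcp_rot: [-180.0, 0.0, 166.3]
ft_force: [-0.8, 0.5, -0.5]
finger_gap: 31.0
grip_force: 30.0
```

Call:
step_arm --targets '[{"dp":[0,-0.1,0],"angular":[0,0,0.01],"fingers":0.8},{"dp":[0,-0.25,0],"angular":[0,0,0.02],"fingers":0.8},{"dp":[0,-0.42,0],"angular":[0,0,0.032],"fingers":0.8},{"dp":[0,-0.6,0],"angular":[0,0,0.032],"fingers":0.8},{"dp":[0,-0.76,0],"angular":[0,0,0.032],"fingers":0.8},{"dp":[0,-0.9,0],"angular":[0,0,0.032],"fingers":0.8},{"dp":[0,-1,0],"angular":[0,0,0.032],"fingers":0.8},{"dp":[0,-1,0],"angular":[0,0,0.032],"fingers":0.8}]'

```text
time: 10.75
tool_pos: [455.4, -218.3, 112.9]
tcp_rot: [-180.0, 0.0, 160.6]
ft_force: [0.1, 0.6, -0.8]
finger_gap: 31.2
grip_force: 30.0
```

```bash
python3 -c "
from h import *
plan(451,-229.5,43,160.7);print(sense()['finger_gap'])
P,im=shot('wrist','w4.png')
for r in masks_of('wrist','mat')[:2]:
  c=cv2.findContours(r['pixels'].astype(np.uint8),0,2)[0]; c=max(c,key=cv2.contourArea)
  print(r['conf'],[onz(P,q,3)[:2] for q in cv2.boxPoints(cv2.minAreaRect(c))])"
```

```text
pos [ 455.4447 -218.347   112.9073] rot [-179.996     0.0214  160.6252] -> dp [ 0.0026 -0.06    0.3495] ang [-0.      0.0001 -0.0004]
31.20760762671971
0.95 [array([ 401.7662, -270.7317]), array([ 429.5592, -166.9839]), array([ 539.3341, -190.8303]), array([ 508.9829, -309.0009])]
```

View pics/w4.png

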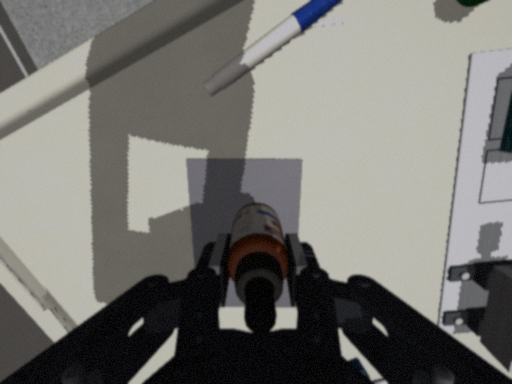

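The bottle is upright in the grip. The mat's near edge lies at row 158, from (187,158) to (302,158), which matches the estimate.

Call:
step_arm --targets '[{"dp":[0,-0.06,0.06],"angular":[0,0,0],"fingers":0.8},{"dp":[0,-0.06,0.16],"angular":[0,0,0],"fingers":0.8},{"dp":[0,-0.06,0.25],"angular":[0,0,0],"fingers":0.8},{"dp":[0,-0.06,0.31],"angular":[0,0,0],"fingers":0.8},{"dp":[0,-0.06,0.335],"angular":[0,0,0],"fingers":0.8},{"dp":[0,-0.06,0.35],"angular":[0,0,0],"fingers":0.8},{"dp":[0,-0.06,0.351],"angular":[0,0,0],"fingers":0.8},{"dp":[0,-0.06,0.351],"angular":[0,0,0],"fingers":0.8}]'

```text
time: 11.85
tool_pos: [452.0, -229.1, 42.8]
tcp_rot: [-180.0, 0.0, 160.7]
ft_force: [1.0, 0.4, 0.0]
finger_gap: 31.4
grip_force: 30.0
```

Call:
step_arm --targets '[{"dp":[0,0,0],"angular":[0,0,0],"fingers":0.5},{"dp":[0,0,0],"angular":[0,0,0],"fingers":0.3},{"dp":[0,0,0],"angular":[0,0,0],"fingers":0},{"dp":[0,0,0],"angular":[0,0,0],"fingers":0},{"dp":[0,0,-0.1],"angular":[0,0,0],"fingers":0},{"dp":[0,0,-0.25],"angular":[0,0,0],"fingers":0},{"dp":[0,0,-0.4],"angular":[0,0,0],"fingers":0},{"dp":[0,0,-0.53],"angular":[0,0,0],"fingers":0}]'

```text
time: 12.85
tool_pos: [451.8, -228.9, 149.6]
tcp_rot: [-180.0, 0.0, 160.7]
ft_force: [0.9, 0.2, 0.6]
finger_gap: 85.5
grip_force: 0.0
```

```bash
python3 -c "
from h import *
plan(458.5,30.5,149,165);
P,im=shot('wrist','w5.png')
for r in masks_of('wrist','dropper_c')[:2]: print(r['at'],r['conf'],fit(lambda v:bot(P,*v,z0=3),r['pixels'],[451,-229],[8,8]))"
```

```text
pos [ 451.8131 -228.9428  149.5586] rot [-179.9909    0.0401  160.736 ] -> dp [0.3964 1.2356 0.0023] ang [-0.0001  0.0002 -0.0237]
[459.7, 10.6] 0.72 (array([ 451., -229.]), np.float64(0.0))
[251.5, 194.7] 0.63 (array([ 451.0141, -229.5155]), np.float64(0.8931924882629108))
```

Call:
step_arm --targets '[{"dp":[0.03,0.1,0],"angular":[0,0,0],"fingers":0},{"dp":[0.09,0.28,0],"angular":[0,0,0],"fingers":0},{"dp":[0.16,0.5,0],"angular":[0,0,-0.01],"fingers":0},{"dp":[0.23,0.72,0],"angular":[0,0,-0.024],"fingers":0},{"dp":[0.28,0.87,0],"angular":[0,0,-0.024],"fingers":0},{"dp":[0.32,0.97,0],"angular":[0,0,-0.024],"fingers":0},{"dp":[0.33,1,0],"angular":[0,0,-0.024],"fingers":0},{"dp":[0.33,1,0],"angular":[0,0,-0.024],"fingers":0}]'

```text
time: 13.95
tool_pos: [454.7, -17.9, 147.4]
tcp_rot: [-180.0, -0.1, 165.1]
ft_force: [0.8, -0.5, 0.9]
finger_gap: 85.4
grip_force: 0.0
```

```bash
python3 -c "
from h import *
plan(458.5,30.5,130,165);
P,im=shot('wrist','w6.png')
for r in masks_of('wrist','suture_c')[:3]: print(r['at'],r['conf'],fit(lambda v:hull(P,box(*v)),r['pixels'],[458,30,-15],[8,8,6]))"
```

```text
pos [454.7373 -17.8576 147.4269] rot [-179.981    -0.0763  165.1143] -> dp [0.0438 0.2385 0.0871] ang [-0.0001 -0.0004  0.0006]
```

View pics/w6.png

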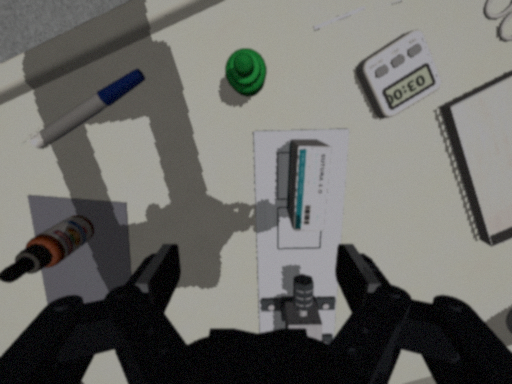

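The carton sits at (310,188) beside the empty bay, turned about 2–3° from the lane. The bottle stands on the mat at (50,245), and the way to the knob at (303,290) is open.

Call:
step_arm --targets '[{"dp":[0.02,0.1,0.03],"angular":[0,0,0.006],"fingers":0},{"dp":[0.044,0.2,0.08],"angular":[0,0,0.006],"fingers":0},{"dp":[0.044,0.239,0.18],"angular":[0,0,0.006],"fingers":0},{"dp":[0.044,0.239,0.32],"angular":[0,0,0.006],"fingers":0},{"dp":[0.044,0.239,0.45],"angular":[0,0,0.006],"fingers":0},{"dp":[0.044,0.239,0.55],"angular":[0,0,0.006],"fingers":0},{"dp":[0.044,0.239,0.61],"angular":[0,0,0.006],"fingers":0},{"dp":[0.044,0.239,0.635],"angular":[0,0,0.006],"fingers":0.2}]' --newtons 30

```text
time: 15.05
tool_pos: [459.0, 29.7, 20.8]
tcp_rot: [-180.0, -0.0, 163.9]
ft_force: [-0.4, 0.5, 0.4]
finger_gap: 69.7
grip_force: 0.0
```

Call:
step_arm --targets '[{"dp":[0,0,0],"angular":[0,0,0],"fingers":0.4},{"dp":[0,0,0],"angular":[0,0,0],"fingers":0.55},{"dp":[0,0,0],"angular":[0,0,0],"fingers":0.8},{"dp":[0,0,0],"angular":[0,0,0],"fingers":0.8},{"dp":[0,0,0],"angular":[0,0,0],"fingers":0.8},{"dp":[0,0,0],"angular":[0,0,0],"fingers":0.8},{"dp":[0,0,0],"angular":[0,0,0],"fingers":0.8},{"dp":[0,0,0],"angular":[0,0,0],"fingers":0.8}]'

```text
time: 16.05
tool_pos: [460.0, 30.2, 22.2]
tcp_rot: [180.0, 0.1, 164.0]
ft_force: [0.3, 0.3, 6.8]
finger_gap: 28.3
grip_force: 30.4
```

```bash
python3 -c "
from h import *
plan(530,-257,100,160.7)"
```

```text
pos [460.0071  30.1523  22.1763] rot [179.9796   0.0913 163.9798] -> dp [-0.7332 -1.2833 -0.3884] ang [0.0001 0.0005 0.0182]
```

Call:
step_arm --targets '[{"dp":[0,0,-0.06],"angular":[0,0,0],"fingers":0.8},{"dp":[0,0,-0.18],"angular":[0,0,0],"fingers":0.8},{"dp":[-0.05,-0.05,-0.33],"angular":[0,0,0],"fingers":0.8},{"dp":[-0.17,-0.15,-0.42],"angular":[0,0,0],"fingers":0.8},{"dp":[-0.33,-0.28,-0.42],"angular":[0,0,0],"fingers":0.8},{"dp":[-0.48,-0.42,-0.42],"angular":[0,0,0],"fingers":0.8},{"dp":[-0.62,-0.54,-0.42],"angular":[0,0,0],"fingers":0.8},{"dp":[-0.733,-0.66,-0.42],"angular":[0,0,0],"fingers":0.8}]'

```text
time: 17.05
tool_pos: [564.2, -138.3, 105.8]
tcp_rot: [180.0, 0.0, 164.0]
ft_force: [1.0, 0.4, 0.1]
finger_gap: 28.5
grip_force: 29.8
```

Call:
step_arm --targets '[{"dp":[0,-0.12,0],"angular":[0,0,0],"fingers":0.8},{"dp":[0,-0.24,0],"angular":[0,0,0.01],"fingers":0.8},{"dp":[0,-0.36,0],"angular":[0,0,0.018],"fingers":0.8},{"dp":[0,-0.48,0],"angular":[0,0,0.018],"fingers":0.8},{"dp":[0,-0.56,0],"angular":[0,0,0.018],"fingers":0.8},{"dp":[0,-0.6,0],"angular":[0,0,0.018],"fingers":0.8},{"dp":[0,-0.62,0],"angular":[0,0,0.018],"fingers":0.8},{"dp":[0,-0.62,0],"angular":[0,0,0.018],"fingers":0.8}]'

```text
time: 18.05
tool_pos: [529.5, -256.0, 105.3]
tcp_rot: [180.0, -0.0, 160.7]
ft_force: [0.3, 0.2, -0.2]
finger_gap: 28.4
grip_force: 29.8
```

```bash
python3 -c "
from h import *
plan(530,-257,21.8,160.7)"
```

```text
pos [ 529.4724 -256.0364  105.2748] rot [179.9873  -0.0097 160.7453] -> dp [-0.0041 -0.0038  0.4174] ang [ 0.0001 -0.0001  0.0003]
```

Call:
step_arm --targets '[{"dp":[0,0,0.06],"angular":[0,0,0],"fingers":0.8},{"dp":[0,0,0.17],"angular":[0,0,0],"fingers":0.8},{"dp":[0,0,0.28],"angular":[0,0,0],"fingers":0.8},{"dp":[0,0,0.36],"angular":[0,0,0],"fingers":0.8},{"dp":[0,0,0.4],"angular":[0,0,0],"fingers":0.8},{"dp":[0,0,0.415],"angular":[0,0,0],"fingers":0.8},{"dp":[0,0,0.419],"angular":[0,0,0],"fingers":0.8},{"dp":[0,0,0.419],"angular":[0,0,0],"fingers":0.8}]'

```text
time: 19.05
tool_pos: [529.9, -256.7, 22.3]
tcp_rot: [-180.0, 0.1, 160.7]
ft_force: [-0.3, -0.7, -0.4]
finger_gap: 27.9
grip_force: 29.8
```

Call:
step_arm --targets '[{"dp":[0,0,0],"angular":[0,0,0],"fingers":0.5},{"dp":[0,0,0],"angular":[0,0,0],"fingers":0.3},{"dp":[0,0,0],"angular":[0,0,0],"fingers":0},{"dp":[0,0,0],"angular":[0,0,0],"fingers":0},{"dp":[0,0,-0.1],"angular":[0,0,0],"fingers":0},{"dp":[0,0,-0.25],"angular":[0,0,0],"fingers":0},{"dp":[0,0,-0.4],"angular":[0,0,0],"fingers":0},{"dp":[0,0,-0.53],"angular":[0,0,0],"fingers":0}]'

```text
time: 20.05
tool_pos: [530.0, -256.8, 130.6]
tcp_rot: [-180.0, 0.1, 160.7]
ft_force: [-0.3, 0.2, 1.2]
finger_gap: 85.4
grip_force: 0.0
```

```bash
python3 -c "
from h import *
plan(555,5,135,166.5);
P,im=shot('wrist','w7.png')
for r in masks_of('wrist','suture_c')[:3]: print(r['at'],r['conf'],fit(lambda v:hull(P,box(*v,z0=3)),r['pixels'],[530,-257,-19],[8,8,6]))
P,im=shot('top','t7.png')
for k in('dropper_c','suture_c'): print(k,[(r['conf'],onz(P,r['at'],40)[:2]) for r in pinpoint('top',k)])"
```

```text
pos [ 530.0334 -256.7502  130.6265] rot [-179.9693    0.1368  160.7353] -> dp [ 0.3139  1.2766 -0.0233] ang [-0.0002  0.0008 -0.032 ]
[259.0, 199.6] 0.89 (array([ 527.9597, -255.5576,  -18.3007]), np.float64(0.940646976090014))
dropper_c [(0.64, array([348.8196,   3.4499])), (0.61, array([588.6787, -10.8205]))]
suture_c [(0.62, array([ 527.409 , -241.3352]))]
```

View pics/w7.png

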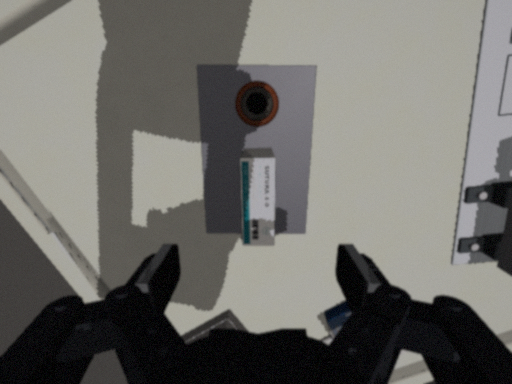

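Both stand on the mat, the bottle at (257,103) and the carton at (258,200). Next is the driver.

Call:
step_arm --targets '[{"dp":[0.02,0.1,-0.02],"angular":[0,0,0],"fingers":0},{"dp":[0.06,0.28,-0.02],"angular":[0,0,-0.01],"fingers":0},{"dp":[0.11,0.5,-0.02],"angular":[0,0,-0.02],"fingers":0},{"dp":[0.17,0.72,-0.02],"angular":[0,0,-0.032],"fingers":0},{"dp":[0.22,0.87,-0.02],"angular":[0,0,-0.032],"fingers":0},{"dp":[0.25,0.97,-0.02],"angular":[0,0,-0.032],"fingers":0},{"dp":[0.28,1,-0.02],"angular":[0,0,-0.032],"fingers":0},{"dp":[0.3,1,-0.02],"angular":[0,0,-0.032],"fingers":0}]'

```text
time: 21.3
tool_pos: [538.0, -47.2, 130.9]
tcp_rot: [-180.0, -0.1, 166.5]
ft_force: [0.1, -0.5, -0.1]
finger_gap: 85.2
grip_force: 0.0
```

```bash
python3 -c "
from h import *
plan(555,6,135,166.5)"
```

```text
pos [538.0149 -47.1884 130.9489] rot [-179.9916   -0.064   166.5449] -> dp [-0.0207  0.2784 -0.0203] ang [-0.     -0.0004  0.0002]
```

Call:
step_arm --targets '[{"dp":[-0.02,0.08,-0.02],"angular":[0,0,0],"fingers":0},{"dp":[-0.02,0.18,-0.02],"angular":[0,0,0],"fingers":0},{"dp":[-0.02,0.25,-0.02],"angular":[0,0,0],"fingers":0},{"dp":[-0.02,0.278,-0.02],"angular":[0,0,0],"fingers":0},{"dp":[-0.02,0.278,-0.02],"angular":[0,0,0],"fingers":0},{"dp":[-0.02,0.278,-0.02],"angular":[0,0,0],"fingers":0},{"dp":[-0.02,0.278,-0.02],"angular":[0,0,0],"fingers":0},{"dp":[-0.02,0.278,-0.02],"angular":[0,0,0],"fingers":0}]'

```text
time: 22.3
tool_pos: [555.6, 5.0, 135.5]
tcp_rot: [-180.0, -0.0, 166.5]
ft_force: [-0.2, -0.2, 0.0]
finger_gap: 85.3
grip_force: 0.0
```

```bash
python3 -c "
from h import *
plan(575.8,1.6,31,166.5)
P,im=shot('wrist','w8.png')
cv2.imwrite('pics/w8c.png',cv2.resize(im[170:330,180:340],None,fx=3.5,fy=3.5,interpolation=2))
for k in((575.8-.972*16,1.6+.233*16,52),(575.8+.972*16,1.6-.233*16,52),(601,-4.4,60)): print(proj(P,k))
for r in masks_of('wrist','driver_c')[:2]:
  ys,xs=np.where(r['pixels']);print(r['conf'],r['at'],xs.min(),xs.max(),ys.min(),ys.max())"
```

```text
pos [555.5579   4.9928 135.4998] rot [-179.9968   -0.002   166.4579] -> dp [-0.1024  0.0072  0.5225] ang [-0.     -0.     -0.0002]
[258.8885 205.4757]
[258.8798 237.9987]
[258.9647 251.8884]
```

View pics/w8c.png

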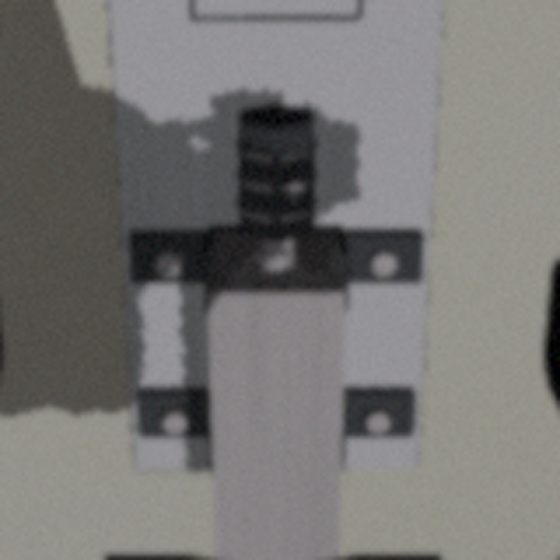

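```bash
python3 -c "
from h import *
P=camera_params('wrist')
u=np.array([.972,-.233])
for d in(-4,0,4,8):
  m=np.array([601.1,-4.5])+u*d
  f=lambda a,z:round(proj(P,[*(m+u*a),z])[1],1)
  print(d,'mouth foot/top',f(0,4),f(0,60),'knob back low/top',f(-42,33),f(-42,51),'front',f(-10,52),'plate near corner',f(-192,4),'block far top',f(95,60),'plate far',f(108,4))
print('plate near corners etc')
print(-np.array(P['R']).T@P['t'])"
```

```text
-4 mouth foot/top 223.1 248.1 knob back low/top 194.8 200.9 front 234.1 plate near corner 23.6 block far top 332.0 plate far 304.3
0 mouth foot/top 226.4 252.0 knob back low/top 198.7 205.1 front 238.0 plate near corner 28.7 block far top 335.1 plate far 307.0
4 mouth foot/top 229.7 255.9 knob back low/top 202.7 209.3 front 241.9 plate near corner 33.8 block far top 338.2 plate far 309.7
8 mouth foot/top 233.0 259.8 knob back low/top 206.6 213.5 front 245.8 plate near corner 38.8 block far top 341.3 plate far 312.4
plate near corners etc
[480.5289  23.3579 277.2854]
```

View pics/w8.png

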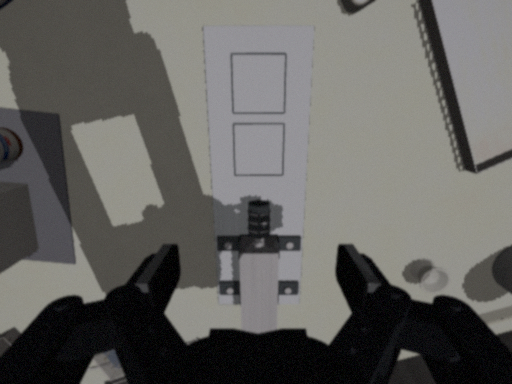

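The bays at (259,83) and (259,150) are empty. The knob is centred at column 259, rows 200–234, which matches the prediction.

Call:
step_arm --targets '[{"dp":[-0.04,0.006,0.03],"angular":[0,0,0],"fingers":0},{"dp":[-0.097,0.006,0.12],"angular":[0,0,0],"fingers":0},{"dp":[-0.097,0.006,0.25],"angular":[0,0,0],"fingers":0},{"dp":[-0.097,0.006,0.38],"angular":[0,0,0],"fingers":0},{"dp":[-0.097,0.006,0.46],"angular":[0,0,0],"fingers":0.2},{"dp":[-0.097,0.006,0.505],"angular":[0,0,0],"fingers":0.3},{"dp":[-0.097,0.006,0.517],"angular":[0,0,0],"fingers":0.4},{"dp":[-0.097,0.006,0.517],"angular":[0,0,0],"fingers":0.5}]' --newtons 40

```text
time: 23.4
tool_pos: [575.4, 1.9, 32.8]
tcp_rot: [180.0, 0.1, 166.5]
ft_force: [0.0, -0.1, -0.6]
finger_gap: 42.5
grip_force: 0.0
```

```bash
python3 -c "
from h import *
plan(574.8,1.8,32,166.5)
P,im=shot('wrist','w9.png')
cv2.imwrite('pics/w9c.png',im[170:384,130:390])"
```

```text
pos [575.3644   1.9434  32.8027] rot [179.993    0.0622 166.494 ] -> dp [ 0.0026 -0.0014  0.004 ] ang [ 0.      0.0003 -0.    ]
```

View pics/w9c.png

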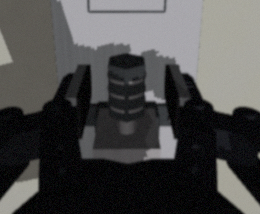

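The knob at crop (127,85) is between the pads at about 85 and 165. I'll close the fingers.

Call:
step_arm --targets '[{"dp":[0,0,0],"angular":[0,0,0],"fingers":0.6},{"dp":[0,0,0],"angular":[0,0,0],"fingers":0.7},{"dp":[0,0,0],"angular":[0,0,0],"fingers":0.95},{"dp":[0,0,0],"angular":[0,0,0],"fingers":0.95},{"dp":[0,0,0],"angular":[0,0,0],"fingers":0.95},{"dp":[0,0,0],"angular":[0,0,0],"fingers":0.95},{"dp":[0,0,0],"angular":[0,0,0],"fingers":0.95},{"dp":[0,0,0],"angular":[0,0,0],"fingers":0.95}]' --newtons 60

```text
time: 24.45
tool_pos: [575.1, 1.9, 32.7]
tcp_rot: [180.0, 0.0, 166.5]
ft_force: [-2.9, 0.2, 5.8]
finger_gap: 18.3
grip_force: 61.1
```

Call:
step_arm --targets '[{"dp":[0.01,0,0],"angular":[0,0,0],"fingers":0.95},{"dp":[0.03,0,0],"angular":[0,0,0],"fingers":0.95},{"dp":[0.06,0,0],"angular":[0,0,0],"fingers":0.95},{"dp":[0.1,0,0],"angular":[0,0,0],"fingers":0.95},{"dp":[0.14,0,0],"angular":[0,0,0],"fingers":0.95},{"dp":[0.18,0,0],"angular":[0,0,0],"fingers":0.95},{"dp":[0.2,0,0],"angular":[0,0,0],"fingers":0.95},{"dp":[0.2,0,0],"angular":[0,0,0],"fingers":0.95}]'

```text
time: 25.45
tool_pos: [534.7, 11.6, 31.7]
tcp_rot: [-180.0, -0.1, 166.5]
ft_force: [-1.7, -0.5, 1.6]
finger_gap: 18.2
grip_force: 60.6
```

Call:
step_arm --targets '[{"dp":[0.03,0,0],"angular":[0,0,0],"fingers":0.95},{"dp":[0.08,0,0],"angular":[0,0,0],"fingers":0.95},{"dp":[0.14,0,0],"angular":[0,0,0],"fingers":0.95},{"dp":[0.21,0,0],"angular":[0,0,0],"fingers":0.95},{"dp":[0.28,0,0],"angular":[0,0,0],"fingers":0.95},{"dp":[0.34,0,0],"angular":[0,0,0],"fingers":0.95},{"dp":[0.38,0,0],"angular":[0,0,0],"fingers":0.95},{"dp":[0.4,0,0],"angular":[0,0,0],"fingers":0.95}]'

```text
time: 26.45
tool_pos: [457.7, 30.2, 32.2]
tcp_rot: [180.0, 0.0, 166.5]
ft_force: [-0.6, -0.4, -1.0]
finger_gap: 18.6
grip_force: 60.3
```

```bash
python3 - <<'E'
from h import *
P,im=shot('top','t10.png')
print(sense()['tool_pos'],sense()['ft_force'])
r=masks_of('top','tray')[0]
c=max(cv2.findContours(r['pixels'].astype(np.uint8),0,2)[0],key=cv2.contourArea)
b=cv2.boxPoints(cv2.minAreaRect(c)); print([onz(P,q,12)[:2] for q in b], pinpoint('top','tray')[0]['at'])
cv2.imwrite('pics/t10c.png',cv2.resize(im[130:270,130:300],None,fx=4,fy=4,interpolation=2))
E
```

```text
[457.5404  30.1983  32.1274] [ 0.1406  0.6109 -1.2252]
[array([570.4033, 317.3556]), array([591.2521, 219.3652]), array([421.8688, 179.4015]), array([402.7497, 274.3051])] [165.0, 217.2]
```

View pics/t10c.png

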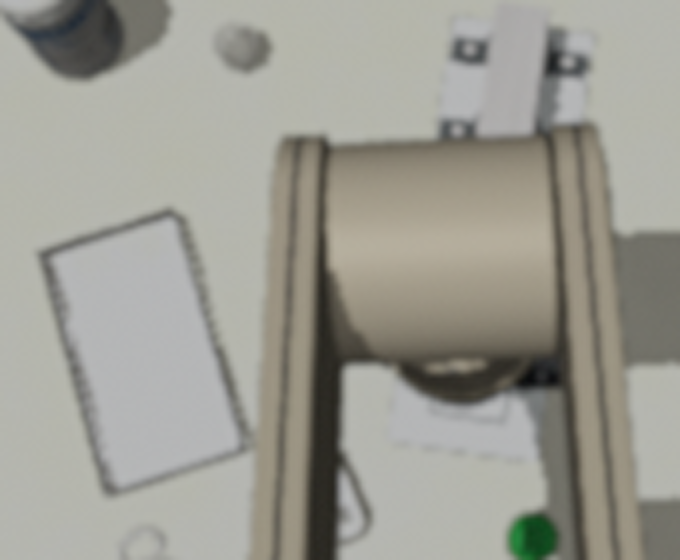

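```bash
python3 - <<'E'
from h import *
P=camera_params('top')
q=np.array([(42,253),(178,210),(246,448),(110,493)])/4+130
w=np.array([onz(P,a,20)[:2] for a in q]);print(w,w.mean(0),onz(P,(165,217.2),2),np.degrees(np.arctan2(*(w[0]-w[3])[::-1])),np.degrees(np.arctan2(*(w[1]-w[2])[::-1])))
plan(447,235.5,112,193.3)
E
```

```text
[[565.802  305.4495]
 [586.6899 214.1873]
 [424.217  178.0896]
 [403.7139 266.6138]] [495.1057 241.0851] [498.6197 247.5813   2.    ] 13.473888029777196 12.526355209565892
pos [458.3009  30.0018  32.2813] rot [179.9962   0.0299 166.4948] -> dp [ 0.2947  0.9859 -0.3987] ang [-0.      0.0002 -0.1489]
```

Call:
step_arm --targets '[{"dp":[0,0,-0.1],"angular":[0,0,0],"fingers":0.95},{"dp":[0.02,0.05,-0.25],"angular":[0,0,-0.02],"fingers":0.95},{"dp":[0.07,0.2,-0.38],"angular":[0,0,-0.05],"fingers":0.95},{"dp":[0.13,0.4,-0.4],"angular":[0,0,-0.09],"fingers":0.95},{"dp":[0.2,0.6,-0.4],"angular":[0,0,-0.12],"fingers":0.95},{"dp":[0.25,0.8,-0.4],"angular":[0,0,-0.147],"fingers":0.95},{"dp":[0.28,0.93,-0.4],"angular":[0,0,-0.147],"fingers":0.95},{"dp":[0.295,0.975,-0.4],"angular":[0,0,-0.147],"fingers":0.95}]'

```text
time: 27.6
tool_pos: [446.4, 234.7, 112.1]
tcp_rot: [180.0, 0.0, -167.0]
ft_force: [-0.3, -0.7, -0.7]
finger_gap: 18.2
grip_force: 60.3
```

```bash
python3 - <<'E'
from h import *
plan(446.8,233.4,20,193)
P,im=shot('wrist','w11.png')
r=masks_of('wrist','tray')
if r:
    c=max(cv2.findContours(r[0]['pixels'].astype(np.uint8),0,2)[0],key=cv2.contourArea)
    print(r[0]['conf'],[onz(P,q,20)[:2] for q in cv2.boxPoints(cv2.minAreaRect(c))])
c,s=np.cos(np.radians(13)),np.sin(np.radians(13))
for u in((-85,-47),(-85,47),(85,47),(85,-47)): print(proj(P,[497+c*u[0]-s*u[1],245+s*u[0]+c*u[1],20]))
E
```

```text
pos [446.409  234.7207 112.1161] rot [ 179.9971    0.0086 -166.9532] -> dp [-0.0003 -0.0069  0.4606] ang [0.     0.     0.0003]
0.85 [array([420.7762, 180.0099]), array([399.9265, 270.1235]), array([497.0911, 298.6221]), array([520.6581, 196.7502])]
[202.3325 161.4145]
[309.5172 161.4651]
[300.1215 319.0277]
[212.1443 318.9973]
```

View pics/w11.png

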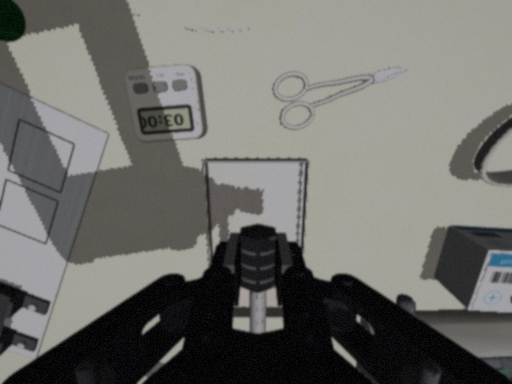

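The driver is held level at column 258, over the tray whose near corners are at (203,159) and (307,159). I'll lower it.

Call:
step_arm --targets '[{"dp":[0,-0.005,0.06],"angular":[0,0,0],"fingers":0.95},{"dp":[0,-0.005,0.18],"angular":[0,0,0],"fingers":0.95},{"dp":[0,-0.005,0.3],"angular":[0,0,0],"fingers":0.95},{"dp":[0,-0.005,0.4],"angular":[0,0,0],"fingers":0.95},{"dp":[0,-0.005,0.47],"angular":[0,0,0],"fingers":0.95},{"dp":[0,-0.005,0.51],"angular":[0,0,0],"fingers":0.95},{"dp":[0,-0.005,0.525],"angular":[0,0,0],"fingers":0.95},{"dp":[0,-0.005,0.525],"angular":[0,0,0],"fingers":0.95}]'

```text
time: 28.7
tool_pos: [446.9, 232.5, 7.6]
tcp_rot: [180.0, 0.0, -167.0]
ft_force: [1.0, -0.8, -1.3]
finger_gap: 18.3
grip_force: 60.4
```

Call:
step_arm --targets '[{"dp":[0,0,0],"angular":[0,0,0],"fingers":0.95},{"dp":[0,0,0],"angular":[0,0,0],"fingers":0.75},{"dp":[0,0,0],"angular":[0,0,0],"fingers":0.7},{"dp":[0,0,0],"angular":[0,0,0],"fingers":0.62},{"dp":[0,0,0],"angular":[0,0,0],"fingers":0.6},{"dp":[0,0,0],"angular":[0,0,0],"fingers":0.6},{"dp":[0,0,-0.02],"angular":[0,0,0],"fingers":0.6},{"dp":[0,0,-0.06],"angular":[0,0,0],"fingers":0.6}]'

```text
time: 29.7
tool_pos: [446.2, 232.3, 19.2]
tcp_rot: [-180.0, -0.0, -167.0]
ft_force: [-0.4, -0.2, -0.2]
finger_gap: 34.0
grip_force: 0.0
```

Now up and toward the carton.

Call:
step_arm --targets '[{"dp":[0,0,-0.08],"angular":[0,0,0],"fingers":0.6},{"dp":[0,0,-0.22],"angular":[0,0,0],"fingers":0.5},{"dp":[0,0,-0.4],"angular":[0,0,0],"fingers":0.3},{"dp":[0,0,-0.55],"angular":[0,0,0],"fingers":0},{"dp":[0,0,-0.65],"angular":[0,0,0],"fingers":0},{"dp":[0,0,-0.7],"angular":[0,0,0],"fingers":0},{"dp":[0,0,-0.7],"angular":[0,0,0],"fingers":0},{"dp":[0,0,-0.7],"angular":[0,0,0],"fingers":0}]'

```text
time: 30.7
tool_pos: [445.9, 232.2, 158.2]
tcp_rot: [-180.0, -0.1, -167.0]
ft_force: [-0.6, 0.3, -0.3]
finger_gap: 85.3
grip_force: 0.0
```

```bash
python3 - <<'E'
from h import *
P,im=shot('wrist','w12.png')
print([ (r['conf'],onz(P,r['at'],12)) for r in pinpoint('wrist','driver_c')[:2]], [onz(P,r['at'],2) for r in pinpoint('wrist','tray')[:1]])
plan(530,-256.8,150,160.7)
E
```

```text
[(0.91, array([504.5813, 235.3175,  12.    ]))] [array([496.6648, 242.5979,   2.    ])]
pos [445.8763 232.1874 158.0093] rot [-179.9823   -0.1058 -167.0458] -> dp [ 0.1381 -2.477   0.0411] ang [-0.0003 -0.0005  0.1792]
```

View pics/w12.png

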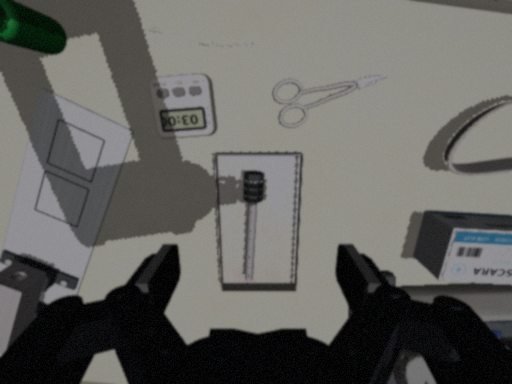

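The driver lies lengthwise in the tray, knob at (253,186) and tip at (249,278). Next I return the carton.

Call:
step_arm --targets '[{"dp":[0,-0.1,0],"angular":[0,0,0.02],"fingers":0},{"dp":[0.02,-0.28,0],"angular":[0,0,0.06],"fingers":0},{"dp":[0.03,-0.46,0],"angular":[0,0,0.1],"fingers":0},{"dp":[0.05,-0.64,0],"angular":[0,0,0.14],"fingers":0},{"dp":[0.05,-0.82,0],"angular":[0,0,0.179],"fingers":0},{"dp":[0.06,-1,0],"angular":[0,0,0.179],"fingers":0},{"dp":[0.06,-1,0],"angular":[0,0,0.179],"fingers":0},{"dp":[0.06,-1,0],"angular":[0,0,0.179],"fingers":0}]'

```text
time: 31.85
tool_pos: [479.3, 35.2, 158.6]
tcp_rot: [180.0, -0.1, 160.7]
ft_force: [0.2, -0.5, 0.1]
finger_gap: 85.3
grip_force: 0.0
```

```bash
python3 -c "
from h import *
plan(530,-256.8,140,160.7)"
```

```text
pos [479.3016  35.1927 158.6164] rot [179.9911  -0.0602 160.7028] -> dp [-0.7218 -1.2942  0.0921] ang [ 0.     -0.0003  0.    ]
```

Call:
step_arm --targets '[{"dp":[-0.08,-0.1,0],"angular":[0,0,0],"fingers":0},{"dp":[-0.2,-0.27,0],"angular":[0,0,0],"fingers":0},{"dp":[-0.35,-0.45,0],"angular":[0,0,0],"fingers":0},{"dp":[-0.5,-0.63,0],"angular":[0,0,0],"fingers":0},{"dp":[-0.62,-0.8,0],"angular":[0,0,0],"fingers":0},{"dp":[-0.7,-0.92,0.03],"angular":[0,0,0],"fingers":0},{"dp":[-0.722,-1,0.06],"angular":[0,0,0],"fingers":0},{"dp":[-0.722,-1,0.09],"angular":[0,0,0],"fingers":0}]'

```text
time: 32.85
tool_pos: [549.6, -201.3, 140.3]
tcp_rot: [180.0, -0.1, 160.7]
ft_force: [0.5, -0.1, -0.1]
finger_gap: 85.4
grip_force: 0.0
```

```bash
python3 -c "
from h import *
plan(530,-256.8,21.5,160.7)
P,im=shot('wrist','w13.png')
for r in masks_of('wrist','suture_c')[:2]: print(r['at'],r['conf'],fit(lambda v:hull(P,box(*v,z0=3)),r['pixels'],[530,-257,-19],[8,8,6]))"
```

```text
pos [ 549.6233 -201.298   140.3446] rot [179.9873  -0.0538 160.7151] -> dp [ 0.0004 -0.2945  0.5942] ang [ 0.0001 -0.0003  0.0001]
[196.1, 193.4] 0.88 (array([ 528.1648, -255.7828,  -21.3692]), np.float64(0.9154759021554856))
```

Call:
step_arm --targets '[{"dp":[0,-0.15,0],"angular":[0,0,0],"fingers":0},{"dp":[0,-0.27,0.03],"angular":[0,0,0],"fingers":0},{"dp":[0,-0.294,0.12],"angular":[0,0,0],"fingers":0},{"dp":[0,-0.294,0.25],"angular":[0,0,0],"fingers":0},{"dp":[0,-0.294,0.4],"angular":[0,0,0],"fingers":0},{"dp":[0,-0.294,0.52],"angular":[0,0,0],"fingers":0},{"dp":[0,-0.294,0.58],"angular":[0,0,0],"fingers":0},{"dp":[0,-0.294,0.594],"angular":[0,0,0],"fingers":0}]' --newtons 30

```text
time: 33.95
tool_pos: [530.1, -255.9, 21.3]
tcp_rot: [180.0, -0.1, 160.8]
ft_force: [0.3, 0.1, -0.1]
finger_gap: 85.5
grip_force: 0.0
```

Call:
step_arm --targets '[{"dp":[0,0,0],"angular":[0,0,0],"fingers":0.4},{"dp":[0,0,0],"angular":[0,0,0],"fingers":0.55},{"dp":[0,0,0],"angular":[0,0,0],"fingers":0.8},{"dp":[0,0,0],"angular":[0,0,0],"fingers":0.8},{"dp":[0,0,0],"angular":[0,0,0],"fingers":0.8},{"dp":[0,0,0],"angular":[0,0,0],"fingers":0.8},{"dp":[0,0,0],"angular":[0,0,0],"fingers":0.8},{"dp":[0,0,0],"angular":[0,0,0],"fingers":0.8}]'

```text
time: 34.95
tool_pos: [531.1, -257.5, 23.2]
tcp_rot: [-180.0, 0.1, 160.7]
ft_force: [-0.4, -0.1, 6.1]
finger_gap: 28.2
grip_force: 30.6
```

```bash
python3 -c "
from h import *
plan(460,30.2,106,164)"
```

```text
pos [ 531.1381 -257.536    23.1801] rot [-179.9834    0.0806  160.7259] -> dp [ 0.8101  1.2405 -0.4156] ang [-0.0001  0.0004 -0.0182]
```

Call:
step_arm --targets '[{"dp":[0,0,-0.06],"angular":[0,0,0],"fingers":0.8},{"dp":[0,0,-0.18],"angular":[0,0,0],"fingers":0.8},{"dp":[0,0.05,-0.33],"angular":[0,0,0],"fingers":0.8},{"dp":[0,0.18,-0.42],"angular":[0,0,0],"fingers":0.8},{"dp":[0,0.35,-0.42],"angular":[0,0,0],"fingers":0.8},{"dp":[0.06,0.53,-0.42],"angular":[0,0,0],"fingers":0.8},{"dp":[0.16,0.7,-0.42],"angular":[0,0,-0.01],"fingers":0.8},{"dp":[0.3,0.83,-0.42],"angular":[0,0,-0.018],"fingers":0.8}]'

```text
time: 35.95
tool_pos: [528.6, -79.2, 106.8]
tcp_rot: [180.0, 0.0, 164.1]
ft_force: [0.5, -0.5, 0.0]
finger_gap: 28.1
grip_force: 30.1
```

Call:
step_arm --targets '[{"dp":[0.12,0.1,0],"angular":[0,0,0],"fingers":0.8},{"dp":[0.25,0.2,0],"angular":[0,0,0],"fingers":0.8},{"dp":[0.37,0.28,0],"angular":[0,0,0],"fingers":0.8},{"dp":[0.46,0.34,0],"angular":[0,0,0],"fingers":0.8},{"dp":[0.5,0.37,0],"angular":[0,0,0],"fingers":0.8},{"dp":[0.5,0.37,0],"angular":[0,0,0],"fingers":0.8},{"dp":[0.5,0.37,0],"angular":[0,0,0],"fingers":0.8},{"dp":[0.5,0.37,0],"angular":[0,0,0],"fingers":0.8}]'

```text
time: 36.95
tool_pos: [453.4, 17.6, 106.4]
tcp_rot: [-180.0, 0.0, 163.9]
ft_force: [0.8, -0.2, -0.1]
finger_gap: 28.0
grip_force: 30.1
```

```bash
python3 -c "
from h import *
plan(460,30.2,23.3,164)"
```

```text
pos [453.3907  17.5752 106.3669] rot [-179.994     0.0076  163.9324] -> dp [-0.0142  0.0698  0.4153] ang [-0.      0.     -0.0004]
```

Call:
step_arm --targets '[{"dp":[-0.01,0.05,0.0],"angular":[0,0,0],"fingers":0.8},{"dp":[-0.014,0.07,0.08],"angular":[0,0,0],"fingers":0.8},{"dp":[-0.014,0.07,0.19],"angular":[0,0,0],"fingers":0.8},{"dp":[-0.014,0.07,0.3],"angular":[0,0,0],"fingers":0.8},{"dp":[-0.014,0.07,0.37],"angular":[0,0,0],"fingers":0.8},{"dp":[-0.014,0.07,0.4],"angular":[0,0,0],"fingers":0.8},{"dp":[-0.014,0.07,0.412],"angular":[0,0,0],"fingers":0.8},{"dp":[-0.014,0.07,0.412],"angular":[0,0,0],"fingers":0.8}]'

```text
time: 37.95
tool_pos: [460.1, 30.8, 24.6]
tcp_rot: [180.0, 0.1, 164.0]
ft_force: [-0.3, -0.0, -0.3]
finger_gap: 28.6
grip_force: 30.1
```

```bash
python3 -c "
from h import *
plan(460,30.2,22.8,164); print(sense()['ft_force'])"
```

```text
pos [460.1355  30.8149  24.5676] rot [179.9892   0.0556 163.9776] -> dp [-0.0002 -0.0031  0.0088] ang [ 0.0001  0.0003 -0.0001]
[-0.2752 -0.0371 -0.3335]
```

Down another 1 mm, then release.

Call:
step_arm --targets '[{"dp":[0,0,0.005],"angular":[0,0,0],"fingers":0.8},{"dp":[0,0,0.005],"angular":[0,0,0],"fingers":0.5},{"dp":[0,0,0.005],"angular":[0,0,0],"fingers":0.3},{"dp":[0,0,0.005],"angular":[0,0,0],"fingers":0},{"dp":[0,0,0.005],"angular":[0,0,0],"fingers":0},{"dp":[0,0,-0.15],"angular":[0,0,0],"fingers":0},{"dp":[0,0,-0.4],"angular":[0,0,0],"fingers":0},{"dp":[0,0,-0.62],"angular":[0,0,0],"fingers":0}]'

```text
time: 38.95
tool_pos: [459.5, 30.8, 149.4]
tcp_rot: [180.0, 0.0, 164.0]
ft_force: [-0.1, -0.1, 0.1]
finger_gap: 85.5
grip_force: 0.0
```

```bash
python3 -c "
from h import *
plan(452,-229.1,150,160.7)
P,im=shot('wrist','w14.png')
for r in masks_of('wrist','suture_c')[:2]: print(r['at'],r['conf'],fit(lambda v:hull(P,box(*v)),r['pixels'],[458,30,-16],[8,8,6]))"
```

```text
pos [459.4525  30.7901 149.4065] rot [179.9995   0.0101 163.973 ] -> dp [-0.323  -1.2592 -0.0029] ang [0.     0.0001 0.0182]
[260.3, 189.5] 0.64 (array([457.2739,  31.5957, -16.2081]), np.float64(0.9082687338501292))
```

Call:
step_arm --targets '[{"dp":[-0.03,-0.1,0],"angular":[0,0,0],"fingers":0},{"dp":[-0.08,-0.28,0],"angular":[0,0,0],"fingers":0},{"dp":[-0.13,-0.5,0],"angular":[0,0,0.01],"fingers":0},{"dp":[-0.18,-0.7,0],"angular":[0,0,0.018],"fingers":0},{"dp":[-0.22,-0.86,0],"angular":[0,0,0.018],"fingers":0},{"dp":[-0.25,-0.96,0],"angular":[0,0,0.018],"fingers":0},{"dp":[-0.26,-1,0],"angular":[0,0,0.018],"fingers":0},{"dp":[-0.26,-1,0],"angular":[0,0,0.018],"fingers":0}]'

```text
time: 40.05
tool_pos: [454.1, -175.7, 147.5]
tcp_rot: [180.0, -0.0, 160.7]
ft_force: [-0.1, 1.0, -0.3]
finger_gap: 85.5
grip_force: 0.0
```

```bash
python3 -c "
from h import *
plan(452,-229.1,42.8,160.7)
P,im=shot('wrist','w15.png')
for r in masks_of('wrist','dropper_c')[:3]: print(r['at'],r['conf'],fit(lambda v:bot(P,*v,z0=3),r['pixels'],[451,-229],[8,8]))"
```

```text
pos [ 454.0894 -175.6722  147.4501] rot [179.9824  -0.0427 160.6932] -> dp [-0.0789 -0.2557  0.5231] ang [ 0.0001 -0.0002 -0.    ]
[199.7, 211.3] 0.89 (array([ 451.0144, -227.6446]), np.float64(0.885814889336016))
[409.7, 16.9] 0.85 (array([ 451., -229.]), np.float64(0.0))
```

Call:
step_arm --targets '[{"dp":[-0.05,-0.13,0],"angular":[0,0,0],"fingers":0},{"dp":[-0.079,-0.24,0.02],"angular":[0,0,0],"fingers":0},{"dp":[-0.079,-0.255,0.1],"angular":[0,0,0],"fingers":0},{"dp":[-0.079,-0.255,0.23],"angular":[0,0,0],"fingers":0},{"dp":[-0.079,-0.255,0.36],"angular":[0,0,0],"fingers":0},{"dp":[-0.079,-0.255,0.46],"angular":[0,0,0],"fingers":0},{"dp":[-0.079,-0.255,0.51],"angular":[0,0,0],"fingers":0},{"dp":[-0.079,-0.255,0.523],"angular":[0,0,0],"fingers":0}]'

```text
time: 41.15
tool_pos: [452.0, -228.1, 42.5]
tcp_rot: [180.0, -0.1, 160.8]
ft_force: [-1.3, 0.6, 0.2]
finger_gap: 85.6
grip_force: 0.0
```

Call:
step_arm --targets '[{"dp":[0,0,0],"angular":[0,0,0],"fingers":0.4},{"dp":[0,0,0],"angular":[0,0,0],"fingers":0.5},{"dp":[0,0,0],"angular":[0,0,0],"fingers":0.8},{"dp":[0,0,0],"angular":[0,0,0],"fingers":0.8},{"dp":[0,0,0],"angular":[0,0,0],"fingers":0.8},{"dp":[0,0,0],"angular":[0,0,0],"fingers":0.8},{"dp":[0,0,0],"angular":[0,0,0],"fingers":0.8},{"dp":[0,0,0],"angular":[0,0,0],"fingers":0.8}]'

```text
time: 42.15
tool_pos: [453.0, -229.7, 44.1]
tcp_rot: [-180.0, 0.1, 160.7]
ft_force: [-0.1, 0.0, 5.9]
finger_gap: 31.0
grip_force: 29.9
```

```bash
python3 -c "
from h import *
plan(518.2,14.3,125,166.5)"
```

```text
pos [ 453.0059 -229.6591   44.1457] rot [-179.9743    0.0861  160.7241] -> dp [ 0.0944  1.2588 -0.405 ] ang [-0.0002  0.0005 -0.0321]
```

Call:
step_arm --targets '[{"dp":[0,0,-0.06],"angular":[0,0,0],"fingers":0.8},{"dp":[0,0,-0.18],"angular":[0,0,0],"fingers":0.8},{"dp":[0,0.08,-0.33],"angular":[0,0,0],"fingers":0.8},{"dp":[0,0.22,-0.4],"angular":[0,0,0],"fingers":0.8},{"dp":[0.02,0.38,-0.4],"angular":[0,0,-0.01],"fingers":0.8},{"dp":[0.04,0.54,-0.4],"angular":[0,0,-0.02],"fingers":0.8},{"dp":[0.06,0.7,-0.4],"angular":[0,0,-0.032],"fingers":0.8},{"dp":[0.07,0.86,-0.4],"angular":[0,0,-0.032],"fingers":0.8}]'

```text
time: 43.15
tool_pos: [495.9, -61.0, 123.7]
tcp_rot: [180.0, -0.0, 166.5]
ft_force: [-0.4, 1.1, -0.1]
finger_gap: 31.1
grip_force: 30.0
```

```bash
python3 -c "
from h import *
plan(518.2,14.3,125,166.5)"
```

```text
pos [495.8759 -61.0228 123.7286] rot [179.9957  -0.0021 166.5231] -> dp [-0.0208  0.3923 -0.0063] ang [ 0.     -0.      0.0001]
```

Call:
step_arm --targets '[{"dp":[-0.01,0.12,0],"angular":[0,0,0],"fingers":0.8},{"dp":[-0.02,0.24,0],"angular":[0,0,0],"fingers":0.8},{"dp":[-0.02,0.33,0],"angular":[0,0,0],"fingers":0.8},{"dp":[-0.02,0.38,0],"angular":[0,0,0],"fingers":0.8},{"dp":[-0.02,0.392,0],"angular":[0,0,0],"fingers":0.8},{"dp":[-0.02,0.392,0],"angular":[0,0,0],"fingers":0.8},{"dp":[-0.02,0.392,0],"angular":[0,0,0],"fingers":0.8},{"dp":[-0.02,0.392,0],"angular":[0,0,0],"fingers":0.8}]'

```text
time: 44.15
tool_pos: [518.1, 12.7, 123.3]
tcp_rot: [-180.0, 0.0, 166.5]
ft_force: [0.2, 0.7, -1.5]
finger_gap: 31.3
grip_force: 30.0
```

```bash
python3 -c "
from h import *
plan(518.3,14.3,45,166.5)"
```

```text
pos [518.095   12.6841 123.2823] rot [-179.9938    0.0004  166.4556] -> dp [0.0009 0.0081 0.3914] ang [-0.      0.     -0.0002]
```

Call:
step_arm --targets '[{"dp":[0,0.008,0.05],"angular":[0,0,0],"fingers":0.8},{"dp":[0,0.008,0.14],"angular":[0,0,0],"fingers":0.8},{"dp":[0,0.008,0.24],"angular":[0,0,0],"fingers":0.8},{"dp":[0,0.008,0.32],"angular":[0,0,0],"fingers":0.8},{"dp":[0,0.008,0.37],"angular":[0,0,0],"fingers":0.8},{"dp":[0,0.008,0.388],"angular":[0,0,0],"fingers":0.8},{"dp":[0,0.008,0.392],"angular":[0,0,0],"fingers":0.8},{"dp":[0,0.008,0.392],"angular":[0,0,0],"fingers":0.8}]'

```text
time: 45.15
tool_pos: [518.9, 14.7, 45.3]
tcp_rot: [180.0, 0.0, 166.5]
ft_force: [0.2, 0.6, 0.2]
finger_gap: 31.3
grip_force: 30.0
```

Call:
step_arm --targets '[{"dp":[0,0,0],"angular":[0,0,0],"fingers":0.5},{"dp":[0,0,0],"angular":[0,0,0],"fingers":0.3},{"dp":[0,0,0],"angular":[0,0,0],"fingers":0},{"dp":[0,0,0],"angular":[0,0,0],"fingers":0},{"dp":[0,0,-0.1],"angular":[0,0,0],"fingers":0},{"dp":[0,0,-0.25],"angular":[0,0,0],"fingers":0},{"dp":[0,0,-0.45],"angular":[0,0,0],"fingers":0},{"dp":[0,0,-0.7],"angular":[0,0,0],"fingers":0}]'

```text
time: 46.15
tool_pos: [517.6, 14.8, 185.1]
tcp_rot: [-180.0, -0.1, 166.5]
ft_force: [0.6, -1.0, 0.8]
finger_gap: 85.5
grip_force: 0.0
```

```bash
python3 - <<'E'
from h import *
P,im=shot('wrist','w16.png')
for k,n in (('suture_c',(458,31)),('dropper_c',(518,14))):
    rs=[r for r in masks_of('wrist',k) if np.linalg.norm(onz(P,r['at'],50)[:2]-n)<40]
    for r in rs[:1]:
        if k[0]=='s': print(fit(lambda v:hull(P,box(*v)),r['pixels'],[458,30,-15],[8,8,6]))
        else: print(fit(lambda v:bot(P,*v),r['pixels'],[518,14],[8,8]))
E
```

```text
(array([457.7913,  31.7866, -14.8117]), np.float64(0.9517982944011865))
(array([519.2666,  14.4551]), np.float64(0.8475513428120063))
```

View pics/w16.png

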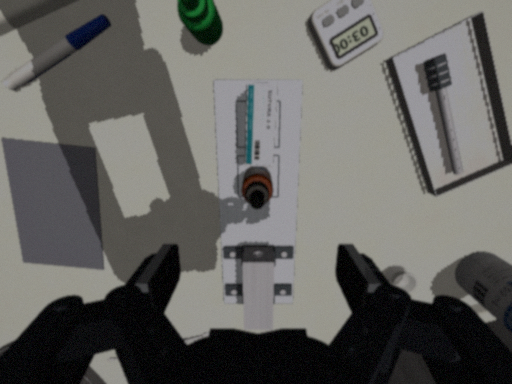

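The bottle (257,187) and carton (258,123) stand back in their bays. The driver lies in the tray at (445,115), and the arm is clear of everything.

```bash
python3 -c "
from bench import hand_in
print(hand_in())"
```

```text
the job is handed in; nothing more can be done
None
```

I handed the job in at about 46 s; hand_in gave no verdict, but the last check showed the driver lying flat in the tray and the bottle and carton upright and released within about 3 mm of where they started, with the carton still along the lane.

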